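Lock the perforated head onto an air sampler

ROBOT

A 6-joint arm with a two-finger parallel gripper is mounted at the origin on the work surface. World frame = base frame: x ahead of the robot, y to its left, z up, the work surface at z = 0. Lengths are in mm, angles in degrees, forces in N, time in s.
With the tool pointing down it reaches from about 350 to 850 mm from the base axis. Payload 8.1 kg.
Tool frame: the origin (TCP) lies between the finger pads; the fingertips stand 19 mm ahead of it and the grasp point (between the pads) is the TCP (nose_length is the distance from the TCP to the fingertips, in mm); y points along the fingers, x is the direction in which the jaws open and shut, and the axes are right-handed (so a half turn about y gives the same grasp; the last joint's range is limited). The gripper opens to 85 mm and grips with 20 to 120 N. Pads are 22 mm wide; open, the fingers measure 114 mm over their backs; the gripper's body (76 mm by 85 mm) begins 54 mm behind the grasp point. The pads swing forward as they close: fully open they stand 13 mm farther back than shut.
Start: joints at [63.117, 7.471, 85.268, -0, 87.261, -4.893], TCP at [224.647, 556.362, 250.292] pointing down, gripper open.
Joint ranges: [-169.43, 169.43], [-51.17, 129.36], [1.28, 143.12], [-76.62, 256.62], [0, 156.53], [-152.29, 152.29]. Speed limits (degrees/s): [136.94, 136.94, 159.86, 180, 180, 180].

INTERFACE

Orientations are given as [roll, pitch, yaw] about the fixed x, y, z axes, in that order (R = Rz(yaw) Ry(pitch) Rx(roll)).
In Python, from bench import sense, snapshot, camera_info, hand_in, nose_length gives the robot as it stands.
- The arm moves only by the tool arm_command, never from a script. Its argument "commands" is a list of rows, each a list of 3 entries, a list of its own where there are three numbers: the opening in per cent of the stroke, from 0 (shut) to 100 (fully open), then the shift along the world's x, y, z in units of 30 mm (1.0 is 30 mm), then the turn, a rotation vector about the world's x, y, z in degrees. A call has 1 to 5 rows; each row shifts and turns the pose as measured when the row begins; what a row does not reach is not made up. A row lasts 1/12 s, in which the tool goes at most 41.7 mm and 7.16 degrees, less where a joint would pass 70% of its speed; a pose out of reach is approached as far as the arm can. A call is refused whole if a number of a shift passes 1 or a number of a turn 7.16, either way. A call with a gripper value outside its range is refused whole. The fingers move at their own pace and stop on an object; "force" is the grip in N (left out, the last holds). Time passes only in rows, so rows that do not move let the fingers close. It gives the time, the measured TCP pose, the force and the opening at its end, in the units of the state.
- sense(): the state, without advancing time (a new reading comes with each control period).
- snapshot(name): name is "side" or "top" or "wrist"; returns the picture (420x560x3 uint8, blue, green, red); there is no depth.
- camera_info(name): a dict with "fx", "fy", "cx", "cy" (pixels), "k1" (the pictures are not rectified: a ray, as slopes to the right and down, at radius r is drawn at 1 + k1 r^2 times it, then the intrinsics apply), "rvec" (rotation vector, rad) and "tvec" (3), from world to camera coordinates, as OpenCV has them; the wrist camera has in their place "hand_eye" (4x4, takes a point from camera to tool coordinates, whose origin is the TCP and whose axes are the tool frame's). Camera axes: x right, y down, z forward; pixel columns grow to the right and rows downward; lengths in mm; the calibration is good to about 2 mm. A picture is of the moment at which its call begins: read the wrist's pose just before it. camera_info takes no time and is no camera call.
- hand_in(): hands the job in, once; it reports no verdict.
The state is a dict: "time": time; "joint_pos": joint angles; "qd": joint speeds; "joint_efforts": joint torques, N m; "tool_pos": TCP position; "tcp_rot": TCP orientation; "ft_force": force on the tool from outside, world axes, zero at the start; "wrist_torque": the same for the moment, N m; "finger_gap": finger opening in mm.
Only numpy, scipy, OpenCV 4.12 (cv2) and the standard library are available. Lean on these libraries where they do the work, as an engineer would, in place of code of your own. Each camera call takes 0.05 s, during which the arm holds its last target. There are 200 camera calls.

TASK

Get the air sampler ready to run: take the clear lid off the agar plate that sits in it and lay the lid flat in the steel tray, then fit the small perforated head over the open plate - three lugs down through the collar's three gaps, push in against the spring, twist clockwise (seen from above) and let it spring up into its notches so that it is locked level. Leave the open plate in place without touching it with the fingers, and leave the other things on the bench where they are.

Things in the scene. Friction and masses are not known exactly. Their poses are not given: they have to be found in the camera images.
- sampler: Compact air sampler, fixed: white round housing 116 mm across, with a steel bayonet collar (93 mm across) on top. Origin at the centre of its underside, z up; the collar's top is at z = 130 mm, its inner lip has radius 37.8 mm. Gaps in the lip at 0, 120 and 240 deg from the x axis let the head's lugs down into a groove with its floor at z = 118 mm.
- gap (a point): Middle of one of the three gaps in the lip, at the collar's top (radius 39 mm, on the sampler's x axis); each is 26 deg wide and reaches out to radius 42 mm. Clockwise (from above) of each gap comes 13 deg of flat lip with its underside at z = 124 mm, then a notch. Just anticlockwise of each gap is a solid stop.
- mouth (a point): Centre of the collar's top face, on the sampler's axis; axes as the sampler's, so x points at the middle of a gap. On the collar's top a fine black line marks each gap and a small black square each notch.
- notch (a point): Middle of the roof of one of three alike notches in the lip's underside: radius 39 mm, 38.5 deg clockwise of the gap at the x axis, roof at sampler z = 127 mm, 25 deg wide, then a solid stop. Others at +-120 deg; any lug may go to any. The lugs' tops must be under z = 124 mm during the twist; the spring lifts them to z = 127 mm once locked.
- stage (a joint): Sprung steel stage in the collar that carries the agar plate; value = m pressed down, 0 at rest, at most 0.0095. Spring 5.6 N plus 0.8 N per mm. Pressed by the head through the plate's rim: first contact with the head's underside at sampler z = 126 mm, twist with it at z = 118 to 120 mm (7 to 11 N of push), locked at z = 123 mm.
- dish: Round clear agar plate with amber agar, 55 mm across, 14 mm high, standing on the stage inside a 3 mm high rim, underside at sampler z = 128 mm. Origin at the centre of its underside, z up.
- lid: Clear round lid on that plate, 62 mm across, 10 mm high, wall 2 mm, 15 g; lies loosely over the plate (1.5 mm play), its lower edge 4 mm above the collar's top. Origin at the centre of its lower edge, z up. Take it by its side from above.
- head: Small perforated aluminium head, about 180 g, right way up on the bench. Origin at the centre of its underside, z up. Skirt 72 mm across, 18 mm high; at its foot three lugs 4 mm high, 16 deg wide, out to radius 40.5 mm, at 0, 120, 240 deg from its x axis. On top a knurled grip ring 58 mm across, z = 18 to 40 mm. Inside ceiling at z = 16 mm. 1.5 mm play in the collar.
- lug0 (a point): Top of the head's lug on its x axis, at radius 39 mm, z = 4 mm. A fine black line on the skirt's shoulder marks each lug.
- lug1 (a point): Top of the head's lug 120 deg anticlockwise (from above) of its x axis.
- lug2 (a point): Top of the head's lug 240 deg anticlockwise of its x axis.
- tray: Shallow stainless tray, fixed, 240 mm along its x and 150 mm along its y, walls 16 mm high and 2 mm thick, floor 2 mm. Origin at the centre of its underside. A spare plate stands in its +x half; the -x half is clear (its middle is at x = -60 mm).
- spare: Spare closed agar plate 62 mm across, 16 mm high, in the tray's +x half; leave it. Origin at the centre of its underside.
- big_head: A larger perforated head for bigger plates, 108 mm across with four lugs; does not fit this sampler; leave it. Origin at the centre of its underside.
- tub: Translucent sample tub with a lid, 95 mm across, 97 mm high; leave it. Origin at the centre of its underside.
- media_bottle: Amber jar with a blue cap, 72 mm across, 140 mm high; leave it. Origin at the centre of its underside.
- marker: Marker pen lying on the bench, 140 mm long; leave it. Origin under its middle.
Things that resemble listed ones, but are neither listed nor needed, are in the scene too. Leave any blue or purple look-alike of the lid alone.

How it is judged (in metres and radians):
On the way, in this order (a step that is already met when the one before it is completed fails the run):
1. the lid has been taken off the plate and lies flat in the tray, let go (x of lid in the frame of tray between -0.089 and 0.089 m and y of lid in the frame of tray between -0.044 and 0.044 m and height (world z) of lid below 0.014 m and (angle between lid's own z axis and vertical below 0.06 rad or angle between lid's own z axis and vertical above 3.08 rad) and linear speed of lid below 0.02 m/s and contact force between the fingers and lid below 0.05 N), for 0.2 s.
2. the small head is pushed into the collar, its lugs below the lip (horizontal distance between head and sampler below 0.003 m and z of head in the frame of sampler below 0.12 m), for 0.05 s.
At the end, for the whole second after the job is handed in: Head locked in the sampler: lugs up in the notches (top within 1.5 mm of the roof, 6 mm of the middle), level to 0.04 rad, centred to 3 mm, still. Plate under it, centred to 4 mm, stage pressed over 1.5 mm. Lid flat, either way up, on the tray floor, wholly inside (((horizontal distance between lug0 and notch below 0.006 m and z of lug0 in the frame of sampler between 0.1254 and 0.1282 m) or (horizontal distance between lug1 and notch below 0.006 m and z of lug1 in the frame of sampler between 0.1254 and 0.1282 m) or (horizontal distance between lug2 and notch below 0.006 m and z of lug2 in the frame of sampler between 0.1254 and 0.1282 m)) and angle between head's own z axis and vertical below 0.04 rad and horizontal distance between head and sampler below 0.003 m and linear speed of head below 0.01 m/s and x of lid in the frame of tray between -0.089 and 0.089 m and y of lid in the frame of tray between -0.044 and 0.044 m and height (world z) of lid below 0.014 m and (angle between lid's own z axis and vertical below 0.06 rad or angle between lid's own z axis and vertical above 3.08 rad) and linear speed of lid below 0.02 m/s and horizontal distance between dish and sampler below 0.004 m and value of joint stage above 0.0015 m); the robot touches nothing.
It fails at once if the fingers touch the agar plate itself (contact force between the fingers and dish above 0.5 N).
It fails at once if the big head, spare plate, sample tub, media bottle or marker is moved by more than 30 mm or tipped (distance of any of big_head, spare, tub, media_bottle, marker from where it was at the start of the episode above 0.03 m or angle between any of big_head, spare, tub, media_bottle, marker's own z axis and vertical above 0.5 rad).
It also fails if it takes over 72 s, if anything falls off the work surface, if the arm or the gripper's body presses on something with over 40 N, if the wrist force passes 120 N, or if a joint passes its speed limit or range.

## Working session

There is one attempt and no reset: what is moved stays moved. The work goes in short steps, Python scripts to look and compute and a tool call to move; the robot and the scene stay as the last step left them, time stands still between calls to the robot, and variables do not carry over. Pictures are saved under pics/ and viewed, about 8 in all and at most 12, crops included, and the job is handed in when it is done.

Besides the shell and the picture viewer there is one more tool, called after ">>>" by a JSON object that holds its "op" and its "data". arm_command: Moves the arm, as the interface text tells. Its arguments: {"type":"object","properties":{"commands":{"type":"array"},"force":{"type":"number"}},"required":["commands"]}

```bash
mkdir -p pics; cat > h.py <<'E'
import numpy as np, cv2
from scipy.spatial.transform import Rotation as R
from bench import sense, snapshot, camera_info, hand_in, nose_length
def cam(name, s=None):
    c=camera_info(name)
    if name=="wrist":
        s=s or sense(); T=np.eye(4); T[:3,:3]=R.from_euler('xyz',s['tcp_rot'],degrees=True).as_matrix(); T[:3,3]=s['tool_pos']
        M=T@np.array(c['hand_eye']); Rw=M[:3,:3]; o=M[:3,3]
    else:
        Rc=cv2.Rodrigues(np.array(c['rvec'],float))[0]; Rw=Rc.T; o=-Rc.T@np.array(c['tvec'],float).ravel()
    return c,Rw,o
def ray(C,u,v):
    c,Rw,o=C; x=(u-c['cx'])/c['fx']; y=(v-c['cy'])/c['fy']; xd,yd=x,y
    for _ in range(20):
        k=1+c['k1']*(x*x+y*y); x,y=xd/k,yd/k
    d=Rw@np.array([x,y,1.]); return o,d/np.linalg.norm(d)
def onz(C,u,v,z):
    o,d=ray(C,u,v); return o+d*(z-o[2])/d[2]
def proj(C,p):
    c,Rw,o=C; q=Rw.T@(np.array(p,float)-o); x,y=q[0]/q[2],q[1]/q[2]; k=1+c['k1']*(x*x+y*y)
    return np.array([c['fx']*x*k+c['cx'],c['fy']*y*k+c['cy']])
E
python3 - <<'E'
from h import *
s=sense(); print(s)
for n in("top","side","wrist"):
    im=snapshot(n); cv2.imwrite(f"pics/{n}0.png",im); C=cam(n,s); print(n,C[0]['fx'],C[0]['k1'],C[2],C[1][:,2])
print(nose_length() if callable(nose_length) else nose_length)
E
```

```text
{'time': 0.0, 'joint_pos': array([ 6.31184390e+01,  7.51504782e+00,  8.53312012e+01, -3.01867410e-03,
        8.72629936e+01, -4.89277118e+00]), 'qd': array([-0.02010429,  0.08923871, -0.06505285, -0.04921364, -0.00682229,
        0.04285184]), 'joint_efforts': array([-2.16653054e-03, -5.69399321e+01, -5.00542259e+01, -8.19689558e-04,
        1.46614504e-02, -2.57907044e-05]), 'tool_pos': array([224.4041308 , 555.87482285, 249.22662886]), 'tcp_rot': array([-89.99368652,   0.10910173,  68.01136322]), 'ft_force': array([-0.17330402,  1.1970755 ,  0.1557844 ]), 'wrist_torque': array([ 0.00321889, -0.01914246, -0.01048627]), 'finger_gap': 85.38727519739756}
top 447.16472580380156 -0.12193342674069524 [ 463.08080161 -113.16397227 1274.80790381] [ 0.10454022  0.00962611 -0.99447407]
side 391.8523847401068 0.0009755886377832913 [ -21.23143702 -801.75145016  825.89052472] [ 0.49440706  0.61104019 -0.61821642]
wrist 294.9555025368114 0.00805679530403131 [152.25066369 585.52131037 373.88070825] [ 0.28683195 -0.11859157 -0.95061216]
19.0
```

View pics/top0.png

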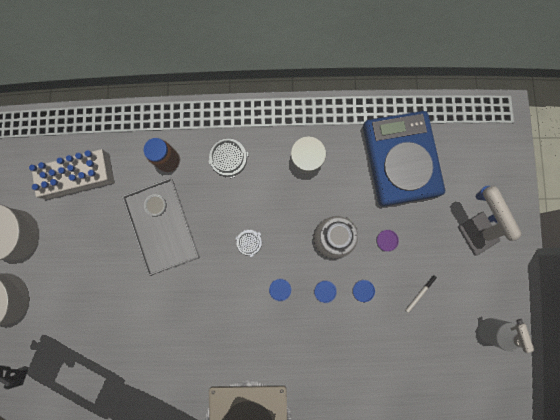

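View pics/side0.png

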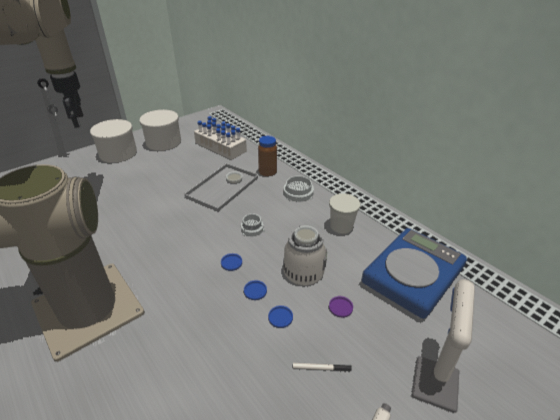

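The top view is about 2.5 mm per pixel.
- **Lid:** candidates are the clear one on the sampler (339,236), the spare in the tray (155,205), blue discs (280,290), (325,292), (364,291) and the purple one (387,240). I choose the clear one on the sampler.
- **Head:** candidates are the small one (249,242) and the big one (228,157). I choose the small one.

Next I need rough positions.

```bash
python3 - <<'E'
from h import *
t=cam("top"); s=cam("side")
def tri(a,b):
    o1,d1=ray(t,*a);o2,d2=ray(s,*b); A=np.array([d1,-d2]).T; x=np.linalg.lstsq(A,o2-o1,rcond=None)[0]
    p,q=o1+d1*x[0],o2+d2*x[1]; return (p+q)/2,np.linalg.norm(p-q)
print("lid z148",onz(t,339.5,235.5,148),tri((339.5,235.5),(306,235)))
print("collar z130",onz(t,338,236,130))
print("head z40",onz(t,249,242,40), tri((249,242),(252,219)))
print("tray corners z16",[onz(t,*p,16).round() for p in((125,195),(171,181),(198,258),(152,274))])
print("spare",onz(t,155,205,16), "big",onz(t,228,156,40))
c,Rw,o=cam("wrist"); print(Rw,camera_info("wrist")['hand_eye'])
im=cv2.imread("pics/top0.png"); 
a=cv2.resize(im[185:285,200:400],None,fx=4,fy=4,interpolation=cv2.INTER_CUBIC); cv2.imwrite("pics/crop0.png",a)
E
```

```text
lid z148 [ 518.66923437 -254.92358311  148.        ] (array([ 518.16522846, -255.33705499,  138.43966551]), np.float64(2.4927855843523696))
collar z130 [ 518.38267595 -253.28631522  130.        ]
head z40 [512.63825044 -18.00093377  40.        ] (array([511.6026396 , -17.54782625,  42.51512674]), np.float64(2.2733132420820774))
tray corners z16 [array([658., 342.,  16.]), array([694., 206.,  16.]), array([472., 129.,  16.]), array([429., 262.,  16.])]
spare [625.99083062 252.80568044  16.        ] big [756.78350369  37.14502757  40.        ]
[[ 0.37413651  0.88185365  0.28697737]
 [ 0.9273707  -0.35499146 -0.11817211]
 [-0.00233599  0.3103469  -0.9506205 ]] [[ 9.99999542e-01  5.83947227e-04 -7.58459550e-04  2.36685415e-01]
 [ 9.02278754e-04 -3.10474996e-01  9.50581118e-01 -1.24646160e+02]
 [ 3.19606482e-04 -9.50581367e-01 -3.10475381e-01  7.80189423e+01]
 [ 0.00000000e+00  0.00000000e+00  0.00000000e+00  1.00000000e+00]]
```

View pics/crop0.png

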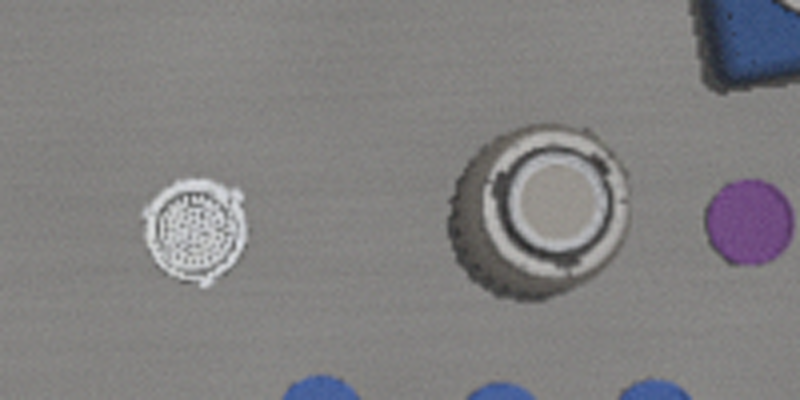

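The crop confirms both. The clear-lidded sampler collar is at crop (555,200), with dark gaps at about (500,182), (603,162) and (567,262). The three-lug head is at (197,231), with lugs at about (235,197), (148,213) and (208,285). I'll move over the tray first, then the head, then the sampler, looking with the wrist camera at each.

>>> {"op": "arm_command", "data": {"commands": [[100,[1,-0.95,0],[0,0,0]],[100,[1,-0.95,0],[0,0,0]],[100,[1,-0.95,0],[0,0,0]],[100,[1,-0.95,0],[0,0,0]],[100,[1,-0.95,0],[0,0,0]]]}}

```text
time: 0.57
tool_pos: [370.2, 413.5, 247.0]
tcp_rot: [-89.8, 0.2, 68.8]
ft_force: [-0.4, 0.4, -0.7]
finger_gap: 85.4
```

>>> {"op": "arm_command", "data": {"commands": [[100,[1,-0.95,0],[0,0,0]],[100,[1,-0.95,0],[0,0,0]],[100,[1,-0.95,0],[0,0,0]],[100,[1,-0.95,0],[0,0,0]],[100,[1,-0.95,0],[0,0,0]]]}}

```text
time: 0.98
tool_pos: [519.4, 267.7, 245.9]
tcp_rot: [-89.7, 0.3, 68.9]
ft_force: [1.4, -0.4, 0.4]
finger_gap: 85.2
```

>>> {"op": "arm_command", "data": {"commands": [[100,[0,-0.5,0.2],[0,0,0]],[100,[0,0,0],[0,0,0]]]}}

```text
time: 1.15
tool_pos: [524.1, 245.3, 250.4]
tcp_rot: [-89.7, 0.4, 68.5]
ft_force: [-0.5, -0.1, -0.0]
finger_gap: 85.7
```

```bash
python3 - <<'E'
from h import *
s=sense(); im=snapshot("wrist"); cv2.imwrite("pics/w_tray.png",im)
import pickle; pickle.dump(s,open("pics/w_tray.pkl","wb")); C=cam("wrist",s); print(s['tool_pos'],s['tcp_rot'],s['qd'].round(1))
for q in ((658,342,16),(694,206,16),(472,129,16),(429,262,16)): print(proj(C,q))
E
```

```text
[524.14413385 245.29366252 250.41095495] [-89.72944855   0.42866291  68.46770308] [-1.9  3.8 -0.9  0.2 -2.3  0.2]
[384.30454122 245.47663038]
[297.62638937 298.92515407]
[176.70273319 174.54699317]
[262.83389726  97.90569593]
```

>>> {"op": "arm_command", "data": {"commands": [[100,[0,-1,0],[0,0,0]],[100,[0,-1,0],[0,0,0]],[100,[0,-1,0],[0,0,0]],[100,[0,-1,0],[0,0,0]],[100,[0,-1,0],[0,0,0]]]}}

```text
time: 1.62
tool_pos: [520.2, 101.4, 246.8]
tcp_rot: [-89.4, 0.3, 69.1]
ft_force: [1.4, -0.3, 0.1]
finger_gap: 85.3
```

>>> {"op": "arm_command", "data": {"commands": [[100,[0,-1,0],[0,0,0]],[100,[0,-1,0],[0,0,0]],[100,[0,-1,0],[0,0,0]],[100,[0,-0.5,0],[0,0,0]],[100,[0,0,0],[0,0,0]]]}}

```text
time: 2.03
tool_pos: [517.5, -5.7, 244.9]
tcp_rot: [-89.3, 0.3, 69.4]
ft_force: [-0.6, 0.5, -0.1]
finger_gap: 85.9
```

```bash
python3 - <<'E'
from h import *
s=sense(); im=snapshot("wrist"); cv2.imwrite("pics/w_head.png",im)
import pickle; pickle.dump(s,open("pics/w_head.pkl","wb")); C=cam("wrist",s); print(s['tool_pos'],s['tcp_rot'],s['qd'].round(1),proj(C,(512,-18,40)))
E
```

```text
[517.49673615  -5.74334868 244.93112223] [-89.33413581   0.29650572  69.37735531] [ 1.3 -0.4  0.7  0.9 -0.1  1.6] [267.47412411 185.34911206]
```

>>> {"op": "arm_command", "data": {"commands": [[100,[0,-1,0],[0,0,0]],[100,[0,-1,0],[0,0,0]],[100,[0,-1,0],[0,0,0]],[100,[0,-1,0],[0,0,0]],[100,[0,-1,0],[0,0,0]]]}}

```text
time: 2.5
tool_pos: [518.6, -144.0, 244.0]
tcp_rot: [-89.2, -0.1, 70.3]
ft_force: [1.2, 0.7, -0.6]
finger_gap: 85.5
```

>>> {"op": "arm_command", "data": {"commands": [[100,[0,-1,0],[0,0,0]],[100,[0,-1,0],[0,0,0]],[100,[0,-0.8,0],[0,0,0]],[100,[0,0,0],[0,0,0]]]}}

```text
time: 2.83
tool_pos: [520.7, -227.7, 242.9]
tcp_rot: [-89.2, -0.2, 70.6]
ft_force: [-0.4, -0.6, 0.6]
finger_gap: 85.2
```

```bash
python3 - <<'E'
from h import *
s=sense(); im=snapshot("wrist"); cv2.imwrite("pics/w_samp.png",im)
import pickle; pickle.dump(s,open("pics/w_samp.pkl","wb")); C=cam("wrist",s); print(s['tool_pos'],s['tcp_rot'],s['qd'].round(1),proj(C,(518.5,-254,130)))
cv2.imwrite("pics/duo.png",cv2.resize(np.hstack([cv2.imread("pics/w_tray.png"),cv2.imread("pics/w_head.png")]),(800,300),interpolation=cv2.INTER_AREA))
E
```

```text
[ 520.68127877 -227.69575037  242.94711345] [-89.20229628  -0.17529121  70.63200787] [ 3.5 -0.4  0.9  2.   0.7  2.9] [247.96004414 218.31690312]
```

View pics/w_samp.png

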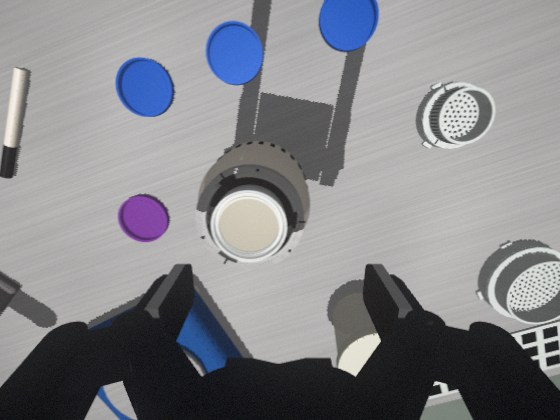

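View pics/duo.png

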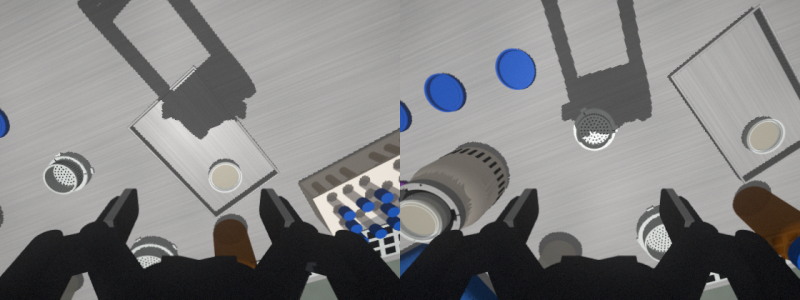

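The wrist view shows the lidded plate at (248,222) inside the collar and the small head at (458,115). The fingers' shadow falls on the robot side. I'll crop the collar to see its marks.

```bash
python3 - <<'E'
from h import *
im=cv2.imread("pics/w_samp.png"); a=cv2.resize(im[155:275,175:325],None,fx=5,fy=5,interpolation=cv2.INTER_CUBIC); cv2.imwrite("pics/crop1.png",a)
E
```

```text
(no output)
```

View pics/crop1.png

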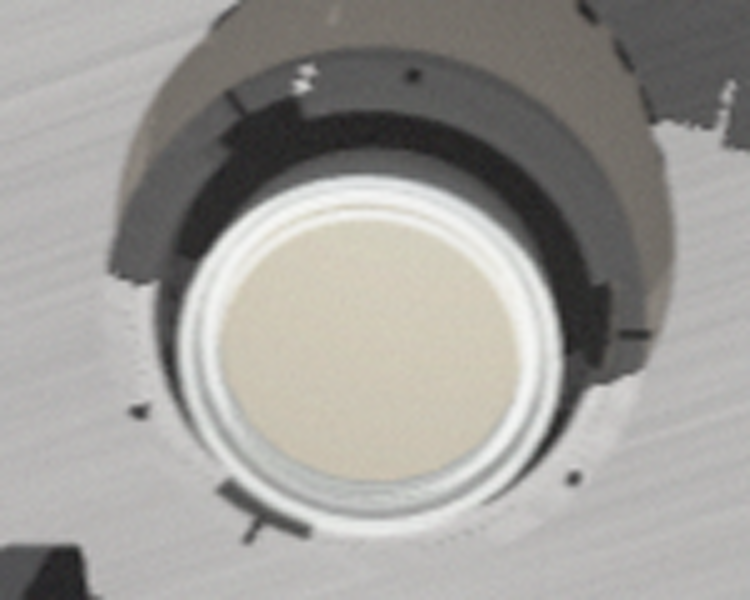

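Gap lines are at crop (236,103), (634,334) and (257,530). Notch squares, clockwise of them, are at (413,75), (573,478) and (140,411). The lid is centred near (372,355).

```bash
python3 - <<'E'
from h import *; import pickle
s=pickle.load(open("pics/w_samp.pkl","rb")); C=cam("wrist",s)
f=lambda p:(175+(p[0]+.5)/5-.5,155+(p[1]+.5)/5-.5)
G=np.array([onz(C,*f(p),130) for p in((236,103),(634,334),(257,530))]); N=np.array([onz(C,*f(p),130) for p in((413,75),(573,478),(140,411))])
def circ(P):
    A=np.c_[2*P[:,:2],np.ones(len(P))]; x=np.linalg.solve(A,(P[:,:2]**2).sum(1)); return x[:2],np.sqrt(x[2]+x[:2]@x[:2])
for P in(G,N):
    c,r=circ(P); print(c,r,np.degrees(np.arctan2(P[:,1]-c[1],P[:,0]-c[0])))
print("tool axis dir",R.from_euler('xyz',s['tcp_rot'],degrees=True).as_matrix())
print("lid",onz(C,*f((371.5,355)),142))
# finger tips in picture: inner edge tips ~ (180,266) & (375,266)
for u in ((183,266),(372,266)):
    for z in(-19,-6): print(onz(C,*u,s['tool_pos'][2]+z)-s['tool_pos'])
E
```

```text
[ 520.40305003 -253.22769869] 44.47763277875807 [-170.28138064   68.97903689  -49.34484914]
[ 520.62916276 -253.17153072] 44.28128962617976 [151.15042593  31.10844949 -89.14526061]
tool axis dir [[ 0.3316326  -0.01211972 -0.94333076]
 [ 0.94340366  0.00750303  0.33156183]
 [ 0.0030594  -0.9998984   0.01392204]]
lid [ 521.1371357  -252.96228875  142.        ]
[-15.73632798 -49.41714958 -19.        ]
[-20.79278552 -42.72438593  -6.        ]
[ 18.59125723  47.97673423 -19.        ]
[10.45163462 45.92197254 -6.        ]
```

The sampler is at (520.5, −253.2). Gap angle is 69.7° mod 120, the notch marks agree at 69.5°, and mark radii are consistent at 44.4 mm. I'll level the tool and descend over the lid.

>>> {"op": "arm_command", "data": {"commands": [[100,[0,-0.4,-0.5],[-0.27,-0.75,0]],[100,[0,-0.3,-0.8],[0,0,0]],[100,[0,-0.15,-0.8],[0,0,0]],[100,[0,0,-0.4],[0,0,0]],[100,[0,0,0],[0,0,0]]]}}

```text
time: 3.3
tool_pos: [525.7, -241.5, 166.9]
tcp_rot: [-90.2, -0.5, 71.1]
ft_force: [0.4, 0.8, -0.7]
finger_gap: 85.2
```

>>> {"op": "arm_command", "data": {"commands": [[100,[-0.17,-0.39,-0.2],[0,0,0]],[100,[0,0,0],[0,0,0]]]}}

```text
time: 3.47
tool_pos: [521.0, -250.4, 160.6]
tcp_rot: [-90.1, -0.5, 71.4]
ft_force: [0.4, 0.5, -0.2]
finger_gap: 85.5
```

```bash
cat > st.py <<'E'
from h import *
import sys
s=sense(); M=R.from_euler('xyz',s['tcp_rot'],degrees=True).as_matrix()
print(round(s['time'],2),s['tool_pos'].round(1),s['tcp_rot'].round(2),"F",s['ft_force'].round(1),"gap",round(s['finger_gap'],1),"axis",M[:,1].round(4))
x=np.cross(M[:,1],[0,0,-1]); print("level turn",np.degrees(x).round(2))
if len(sys.argv)>3: print("to go /30",((np.array(sys.argv[1:4],float)-s['tool_pos'])/30).round(3))
E
python3 st.py 520.5 -253.2 150
```

```text
3.47 [ 521.  -250.4  160.6] [-90.12  -0.52  71.37] F [ 0.4  0.5 -0.2] gap 85.5 axis [ 0.0049  0.0079 -1.    ]
level turn [-0.45  0.28  0.  ]
to go /30 [-0.018 -0.094 -0.353]
```

>>> {"op": "arm_command", "data": {"commands": [[100,[-0.02,-0.11,-0.2],[-0.45,0.28,0]],[100,[0,0,-0.14],[0,0,0]],[100,[0,0,0],[0,0,0]]]}}

```text
time: 3.72
tool_pos: [522.0, -253.8, 152.6]
tcp_rot: [-90.2, 0.1, 71.4]
ft_force: [-0.4, -0.2, 0.1]
finger_gap: 85.5
```

```bash
python3 st.py 520.5 -253.2 150; python3 - <<'E'
from h import *
im=snapshot("wrist"); cv2.imwrite("pics/w_lid.png",im); 
C=cam("wrist"); s=sense(); M=C[1]
for k in(31,42.5):
  for sg in(1,-1):
    for zz in (134,144):
      p=np.array([520.5,-253.2,zz])+sg*k*R.from_euler('xyz',s['tcp_rot'],degrees=True).as_matrix()[:,0]; print(k,sg,zz,proj(C,p))
E
```

```text
3.72 [ 522.  -253.8  152.6] [-9.022e+01  7.000e-02  7.140e+01] F [-0.4 -0.2  0.1] gap 85.5 axis [ 0.0033 -0.0024 -1.    ]
level turn [0.14 0.19 0.  ]
to go /30 [-0.049  0.021 -0.085]
31 1 134 [335.66221072 259.97401425]
31 1 144 [339.24690417 269.37685387]
31 -1 134 [221.42026498 259.88953348]
31 -1 144 [217.79075047 269.28392133]
42.5 1 134 [356.88102837 260.0033186 ]
42.5 1 144 [361.80904868 269.41231707]
42.5 -1 134 [200.2174454  259.88745621]
42.5 -1 144 [195.24665862 269.28485537]
```

View pics/w_lid.png

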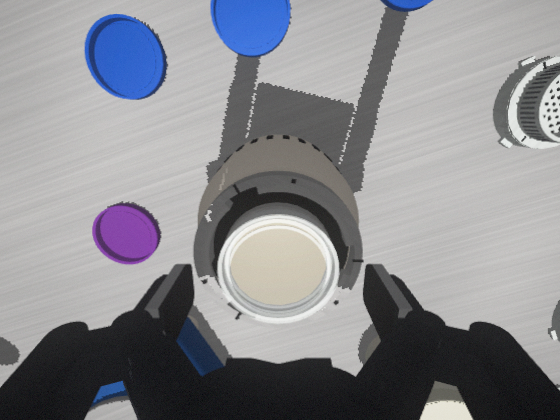

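The lid spans columns 218 to 339, as predicted, and sits midway between the fingers (192 and 366). I'll lower slightly and close gently.

>>> {"op": "arm_command", "data": {"commands": [[100,[-0.04,0.02,-0.08],[0.14,0.19,0]],[60,[0,0,0],[0,0,0]],[60,[0,0,0],[0,0,0]],[60,[0,0,0],[0,0,0]],[60,[0,0,0],[0,0,0]]], "force": 20}}

```text
time: 4.18
tool_pos: [521.7, -253.7, 152.5]
tcp_rot: [-90.2, 0.0, 71.4]
ft_force: [-0.8, -0.5, -0.8]
finger_gap: 60.5
```

>>> {"op": "arm_command", "data": {"commands": [[60,[0,0,0],[0,0,0]],[60,[0,0,0],[0,0,0]],[60,[0,0,0],[0,0,0]]]}}

```text
time: 4.43
tool_pos: [521.7, -253.8, 152.6]
tcp_rot: [-90.2, 0.0, 71.4]
ft_force: [-0.3, 0.3, -0.4]
finger_gap: 60.5
```

```bash
python3 st.py 520.5 -253.2 150
```

```text
4.43 [ 521.7 -253.8  152.6] [-9.017e+01  2.000e-02  7.138e+01] F [-0.3  0.3 -0.4] gap 60.5 axis [ 0.0026 -0.0013 -1.    ]
level turn [0.08 0.15 0.  ]
to go /30 [-0.041  0.02  -0.085]
```

The jaws stopped at 60.5 mm, on the lid. I'll lift and look.

>>> {"op": "arm_command", "data": {"commands": [[60,[0,0,0.4],[0,0,0]],[60,[0,0,0.6],[0,0,0]],[60,[0,0,0.8],[0,0,0]],[60,[0,0,0.8],[0,0,0]],[60,[0,0,0.5],[0,0,0]]]}}

```text
time: 4.85
tool_pos: [518.2, -251.7, 246.0]
tcp_rot: [-89.6, -0.1, 71.4]
ft_force: [-0.3, -0.7, -0.0]
finger_gap: 60.6
```

```bash
python3 st.py 520.5 -253.2 150; python3 - <<'E'
from h import *
s=sense(); im=snapshot("wrist"); cv2.imwrite("pics/w_lift.png",im); t=snapshot("top"); cv2.imwrite("pics/t1.png",t)
# tray top corners + far view
cv2.imwrite("pics/lift.png",np.hstack([im[120:400,120:440],cv2.resize(cv2.imread("pics/w_tray.png")[80:320,140:460],(373,280))]))
E
```

```text
4.85 [ 518.2 -251.7  246. ] [-89.58  -0.11  71.37] F [-0.3 -0.7 -0. ] gap 60.6 axis [-0.0063  0.0041 -1.    ]
level turn [-0.24 -0.36 -0.  ]
to go /30 [ 0.076 -0.05  -3.199]
```

View pics/lift.png

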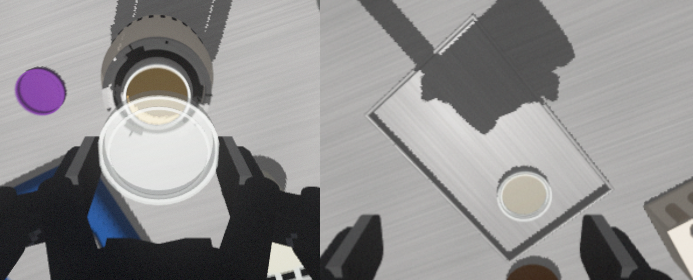

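The lid is held level between the fingers and the open amber plate remains in the collar. From the tray view I'll compute the drop point.

```bash
python3 - <<'E'
from h import *; import pickle
s=pickle.load(open("pics/w_tray.pkl","rb")); C=cam("wrist",s); k=1.1656
P=np.array([onz(C,140+a/k,80+b/k,16)[:2] for a,b in((48,112),(192,258),(289,188),(153,14))]); print(P)
c=P.mean(0); d=P[1]-P[0]+P[2]-P[3]; e=P[0]-P[3]+P[1]-P[2]
print(c,np.linalg.norm(d)/2,np.linalg.norm(e)/2,"ang",np.degrees(np.arctan2(d[1],d[0])),np.degrees(np.arctan2(e[1],e[0])))
u=d/np.linalg.norm(d); print("goal -55:",c-55*u); print("spare",(onz(C,140+204/k,80+195/k,16)[:2]-c)@u)
E
```

```text
[[475.7146746  133.20357952]
 [701.34151421 213.94138381]
 [653.81981856 347.98635182]
 [426.69573247 273.21951689]]
[564.39293496 242.08770801] 239.3559553962573 145.28375218708277 ang 18.955864273029356 -70.594688519969
goal -55: [512.3756353  224.22152385]
spare 63.7171568371929
```

>>> {"op": "arm_command", "data": {"commands": [[60,[0,0.6,0.05],[-0.2,-0.3,0]],[60,[0,1,0.03],[0,0,5]],[60,[0,1,0.03],[0,0,5]],[60,[0,1,0.03],[0,0,5]],[60,[0,1,0.03],[0,0,5]]]}}

```text
time: 5.37
tool_pos: [517.8, -115.8, 251.6]
tcp_rot: [-90.2, 0.2, 91.5]
ft_force: [-0.6, 0.8, -0.3]
finger_gap: 60.3
```

>>> {"op": "arm_command", "data": {"commands": [[60,[0,1,0.03],[0,0,5]],[60,[0,1,0.03],[0,0,5]],[60,[0,1,0.03],[0,0,4]],[60,[0,1,0.03],[0,0,2]],[60,[0,1,0.03],[0,0,0]]]}}

```text
time: 5.78
tool_pos: [514.6, 41.4, 252.8]
tcp_rot: [-90.0, 0.1, 108.6]
ft_force: [0.2, 0.2, 0.2]
finger_gap: 60.7
```

>>> {"op": "arm_command", "data": {"commands": [[60,[0,1,0.03],[0,0,0]],[60,[0,1,0.03],[0,0,0]],[60,[0,1,0.03],[0,0,0]],[60,[0,1,0.03],[0,0,0]],[60,[0,1,0.03],[0,0,0]]]}}

```text
time: 6.2
tool_pos: [511.3, 198.8, 254.1]
tcp_rot: [-89.7, 0.0, 108.6]
ft_force: [0.1, -1.4, -0.1]
finger_gap: 60.2
```

```bash
python3 st.py 512.5 224 60
```

```text
6.2 [511.3 198.8 254.1] [-8.9740e+01  1.0000e-02  1.0863e+02] F [ 0.1 -1.4 -0.1] gap 60.2 axis [-0.0043 -0.0017 -1.    ]
level turn [ 0.1  -0.24  0.  ]
to go /30 [ 0.04   0.839 -6.469]
```

>>> {"op": "arm_command", "data": {"commands": [[60,[0.04,0.3,-0.6],[0.1,-0.24,0]],[60,[0,0,-0.9],[0,0,0]],[60,[0,0,-0.9],[0,0,0]],[60,[0,0,-0.9],[0,0,0]],[60,[0,0,-0.9],[0,0,0]]]}}

```text
time: 6.62
tool_pos: [513.8, 217.9, 129.6]
tcp_rot: [-90.7, -0.1, 109.2]
ft_force: [0.5, 0.3, -0.5]
finger_gap: 60.8
```

```bash
python3 st.py 512.5 224 30
```

```text
6.62 [513.8 217.9 129.6] [-90.74  -0.13 109.18] F [ 0.5  0.3 -0.5] gap 60.8 axis [ 0.0115  0.0063 -0.9999]
level turn [-0.36  0.66  0.  ]
to go /30 [-0.045  0.204 -3.322]
```

>>> {"op": "arm_command", "data": {"commands": [[60,[-0.05,0.2,-0.8],[-0.36,0.66,0]],[60,[0,0,-0.8],[0,0,0]],[60,[0,0,-0.7],[0,0,0]],[60,[0,0,-0.4],[0,0,0]],[60,[0,0,0],[0,0,0]]]}}

```text
time: 7.03
tool_pos: [504.3, 222.0, 34.6]
tcp_rot: [-89.1, -0.0, 109.2]
ft_force: [-0.1, -0.1, 0.2]
finger_gap: 60.9
```

```bash
python3 st.py 512.5 224 21
```

```text
7.03 [504.3 222.   34.6] [-8.9100e+01 -1.0000e-02  1.0922e+02] F [-0.1 -0.1  0.2] gap 60.9 axis [-0.0148 -0.005  -0.9999]
level turn [ 0.28 -0.85  0.  ]
to go /30 [ 0.272  0.068 -0.454]
```

>>> {"op": "arm_command", "data": {"commands": [[60,[0.27,0.07,-0.05],[0.28,-0.85,0]],[60,[0,0,-0.15],[0,0,0]],[60,[0,0,0],[0,0,0]]]}}

```text
time: 7.28
tool_pos: [513.5, 224.2, 29.1]
tcp_rot: [-90.1, 0.0, 109.2]
ft_force: [-0.1, 0.4, -0.5]
finger_gap: 60.8
```

```bash
python3 st.py 512.5 224 21
```

```text
7.28 [513.5 224.2  29.1] [-9.0090e+01  1.0000e-02  1.0921e+02] F [-0.1  0.4 -0.5] gap 60.8 axis [ 1.5e-03  4.0e-04 -1.0e+00]
level turn [-0.02  0.09  0.  ]
to go /30 [-0.033 -0.008 -0.271]
```

>>> {"op": "arm_command", "data": {"commands": [[60,[-0.03,0,-0.15],[0,0,0]],[60,[0,0,-0.1],[0,0,0]],[60,[0,0,0],[0,0,0]]]}}

```text
time: 7.53
tool_pos: [515.6, 225.1, 24.6]
tcp_rot: [-90.5, 0.0, 109.2]
ft_force: [-0.0, -0.1, -0.4]
finger_gap: 60.7
```

>>> {"op": "arm_command", "data": {"commands": [[60,[0,0,-0.1],[0,0,0]],[60,[0,0,0],[0,0,0]]]}}

```text
time: 7.7
tool_pos: [516.4, 225.3, 22.4]
tcp_rot: [-90.6, 0.0, 109.2]
ft_force: [-0.1, -0.4, 0.4]
finger_gap: 61.1
```

>>> {"op": "arm_command", "data": {"commands": [[90,[0,0,0],[0,0,0]],[90,[0,0,0],[0,0,0]],[90,[0,0,0],[0,0,0]],[90,[0,0,0.3],[0,0,0]],[90,[0,0,0.6],[0,0,0]]]}}

```text
time: 8.12
tool_pos: [513.7, 224.4, 47.1]
tcp_rot: [-90.2, 0.0, 109.2]
ft_force: [-0.0, -0.4, -0.5]
finger_gap: 77.0
```

>>> {"op": "arm_command", "data": {"commands": [[100,[0,0,0.9],[0,0,0]],[100,[0,0,1],[0,0,0]],[100,[0,0,1],[0,0,0]],[100,[0,0,1],[0,0,0]],[100,[0,0,1],[0,0,0]]]}}

```text
time: 8.53
tool_pos: [508.7, 222.8, 197.9]
tcp_rot: [-89.6, 0.0, 109.2]
ft_force: [0.5, 1.2, 0.2]
finger_gap: 85.5
```

```bash
python3 st.py 512 -18 200; python3 - <<'E'
from h import *; import pickle
s=sense(); im=snapshot("wrist"); cv2.imwrite("pics/w_placed.png",im); pickle.dump(s,open("pics/w_placed.pkl","wb")); print(proj(cam("wrist",s),(512.5,224,12)))
w=cv2.imread("pics/w_samp.png")[70:160,400:510]
cv2.imwrite("pics/pl.png",np.hstack([cv2.resize(im,(400,300)),cv2.resize(w,(367,300),interpolation=cv2.INTER_CUBIC)]))
E
```

```text
8.53 [508.7 222.8 197.9] [-89.64   0.   109.2 ] F [0.5 1.2 0.2] gap 85.5 axis [-0.0059 -0.0021 -1.    ]
level turn [ 0.12 -0.34  0.  ]
to go /30 [ 0.109 -8.026  0.07 ]
[279.12152727 193.09919521]
```

View pics/pl.png

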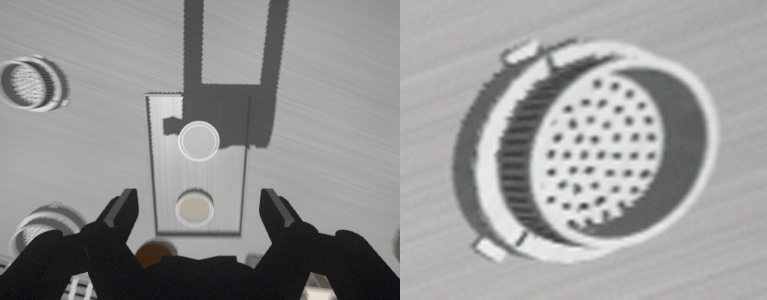

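The lid lies flat in the tray's clear half at (278,197) full-size, predicted (279,193). The right-hand crop shows head lugs and their lines. I'll move over the head for a close look.

>>> {"op": "arm_command", "data": {"commands": [[100,[0,-1,0.05],[0.12,-0.34,0]],[100,[0,-1,0.03],[0,0,0]],[100,[0,-1,0.03],[0,0,0]],[100,[0,-1,0.03],[0,0,0]],[100,[0,-1,0.03],[0,0,0]]]}}

```text
time: 9.0
tool_pos: [514.5, 75.7, 222.2]
tcp_rot: [-91.6, 0.0, 109.8]
ft_force: [0.9, 0.4, 0.3]
finger_gap: 85.5
```

>>> {"op": "arm_command", "data": {"commands": [[100,[0.1,-1,0],[0,0,0]],[100,[0,-1,0],[0,0,0]],[100,[0,-0.7,0],[0,0,0]],[100,[0,0,-0.2],[0,0,0]],[100,[0,0,0],[0,0,0]]]}}

```text
time: 9.42
tool_pos: [517.4, -14.9, 220.6]
tcp_rot: [-91.9, 0.3, 109.4]
ft_force: [-0.4, 0.6, -0.5]
finger_gap: 85.5
```

```bash
python3 st.py 512 -18 150; python3 - <<'E'
from h import *; import pickle
s=sense(); im=snapshot("wrist"); cv2.imwrite("pics/w_head2.png",im); pickle.dump(s,open("pics/w_head2.pkl","wb")); u,v=proj(cam("wrist",s),(512,-18,20)).astype(int); print(u,v)
x0,y0=u-70,v-60; print(x0,y0); cv2.imwrite("pics/hd.png",cv2.resize(im[max(y0,0):y0+120,x0:x0+140],None,fx=5,fy=5,interpolation=cv2.INTER_CUBIC))
E
```

```text
9.42 [517.4 -14.9 220.6] [-91.86   0.28 109.44] F [-0.4  0.6 -0.5] gap 85.5 axis [ 0.0323  0.0061 -0.9995]
level turn [-0.35  1.85  0.  ]
to go /30 [-0.179 -0.102 -2.353]
279 174
209 114
```

View pics/hd.png

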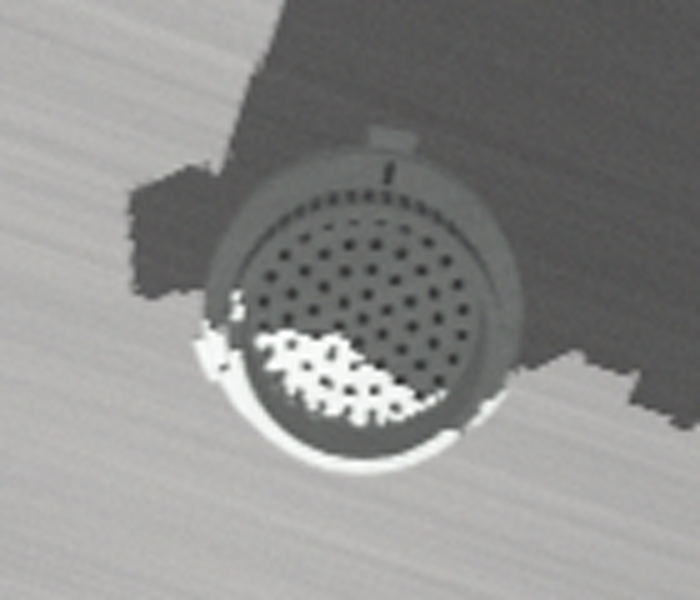

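The head's shoulder circle is centred at crop (364,312), with lug lines at (389,173) and (222,365). The third is lost in the shading.

```bash
python3 - <<'E'
from h import *; import pickle
s=pickle.load(open("pics/w_head2.pkl","rb")); C=cam("wrist",s)
f=lambda p:(209+(p[0]+.5)/5-.5,114+(p[1]+.5)/5-.5)
P=np.array([onz(C,*f(p),18)[:2] for p in((205,312),(523,312),(364,150),(364,475))]); print(P)
c=np.array([(P[0]+P[1])/2,(P[2]+P[3])/2]); print(c,np.linalg.norm(P[0]-P[1]),np.linalg.norm(P[2]-P[3])); c=P.mean(0);print(c)
for p,z in(((389,173),18),((222,365),18),((393,137),4),((206,352),4)):
    d=onz(C,*f(p),z)[:2]-c; print(np.linalg.norm(d),np.degrees(np.arctan2(d[1],d[0])),np.degrees(np.arctan2(d[1],d[0]))%120)
t=cam("top"); g=lambda p:(200+(p[0]+.5)/4-.5,185+(p[1]+.5)/4-.5)
L=np.array([onz(t,*g(p),4)[:2] for p in((235,197),(148,213),(208,285))]); m=L.mean(0); print("top",m,[np.degrees(np.arctan2(*(q-m)[::-1]))%120 for q in L])
E
```

```text
[[525.3275526  -48.50502624]
 [501.39198539  18.92297446]
 [479.55880722 -26.85133493]
 [550.07956257  -1.63509238]]
[[513.359769   -14.79102589]
 [514.8191849  -14.24321366]] 71.55030855999318 74.89349654277473
[514.08947695 -14.51711977]
32.186585308862746 -170.086185867526 69.91381413247399
34.34763684269942 -50.760988583310876 69.23901141668912
38.26801791737565 -170.26434652593295 69.73565347406705
39.33768070308214 -52.231266015211204 67.7687339847888
top [512.59580294 -14.81522001] [np.float64(70.94653740290829), np.float64(67.8790134568847), np.float64(70.55899934770136)]
```

The head is at about (513.3, −14.8) with lug angle 69.6° mod 120. It already matches the gap angle of 69.7°, and the top view's 69.8° agrees. I'll level, turn the wrist back about 19° for joint margin, and descend.

>>> {"op": "arm_command", "data": {"commands": [[100,[-0.13,0,-0.5],[-0.35,1.85,0]],[100,[0,0,-0.8],[0,0,-6]],[100,[0,0,-0.8],[0,0,-6]],[100,[0,0,-0.8],[0,0,-6]],[100,[0,0,-0.8],[0,0,0]]]}}

```text
time: 9.88
tool_pos: [519.3, -10.2, 116.8]
tcp_rot: [-90.9, 0.3, 90.9]
ft_force: [0.3, -0.1, 0.4]
finger_gap: 85.6
```

```bash
python3 st.py 513.3 -14.8 60
```

```text
9.88 [519.3 -10.2 116.8] [-90.9    0.27  90.89] F [ 0.3 -0.1  0.4] gap 85.6 axis [ 0.0157 -0.0046 -0.9999]
level turn [0.26 0.9  0.  ]
to go /30 [-0.2   -0.153 -1.894]
```

>>> {"op": "arm_command", "data": {"commands": [[100,[-0.2,-0.15,-0.3],[0.26,0.9,0]],[100,[0,0,-0.7],[0,0,0]],[100,[0,0,-0.5],[0,0,0]],[100,[0,0,0],[0,0,0]]]}}

```text
time: 10.22
tool_pos: [509.1, -10.5, 66.5]
tcp_rot: [-89.4, -0.2, 91.3]
ft_force: [-1.1, 0.6, -0.4]
finger_gap: 85.6
```

```bash
python3 st.py 513.3 -14.8 39; python3 - <<'E'
from h import *; import pickle
s=sense(); im=snapshot("wrist"); cv2.imwrite("pics/w_head3.png",im); pickle.dump(s,open("pics/w_head3.pkl","wb")); C=cam("wrist",s)
X=R.from_euler('xyz',s['tcp_rot'],degrees=True).as_matrix()[:,0]
for sg in(1,-1): print(proj(C,np.array([513.3,-14.8,40])+sg*29*X),proj(C,np.array([513.3,-14.8,18])+sg*36*X))
b=cv2.inRange(cv2.cvtColor(im,cv2.COLOR_BGR2GRAY),0,40)[200:280]; print("dark",[ (r+200,np.where(b[r])[0][[0,-1]],np.where(b[r,200:350])[0][[0,-1]]+200 if b[r,200:350].any() else None) for r in range(0,80,20) if b[r].any()])
E
```

```text
10.22 [509.1 -10.5  66.5] [-89.39  -0.16  91.31] F [-1.1  0.6 -0.4] gap 85.6 axis [-0.0107  0.0025 -0.9999]
level turn [-0.15 -0.61 -0.  ]
to go /30 [ 0.141 -0.142 -0.918]
[321.8838077 263.6504469] [327.8593639 247.3489869]
[220.76030337 263.57619478] [216.18476447 247.26988183]
dark [(240, array([286, 287]), array([286, 287])), (260, array([259, 260]), array([259, 260]))]
```

>>> {"op": "arm_command", "data": {"commands": [[100,[0.14,-0.15,-0.2],[-0.15,-0.6,0]],[100,[0,0,-0.3],[0,0,0]],[100,[0,0,-0.3],[0,0,0]],[100,[0,0,0],[0,0,0]]]}}

```text
time: 10.6
tool_pos: [517.8, -15.2, 47.2]
tcp_rot: [-90.5, 0.1, 91.4]
ft_force: [-0.6, 0.5, -1.0]
finger_gap: 85.8
```

```bash
python3 st.py 513.3 -14.8 38
```

```text
10.6 [517.8 -15.2  47.2] [-9.050e+01  8.000e-02  9.144e+01] F [-0.6  0.5 -1. ] gap 85.8 axis [ 0.0088 -0.0011 -1.    ]
level turn [0.06 0.5  0.  ]
to go /30 [-0.15   0.014 -0.307]
```

>>> {"op": "arm_command", "data": {"commands": [[100,[-0.1,0,-0.2],[0.06,0.2,0]],[100,[0,0,-0.1],[0,0,0]],[100,[0,0,0],[0,0,0]]]}}

```text
time: 10.85
tool_pos: [515.2, -15.4, 38.1]
tcp_rot: [-90.4, 0.0, 91.4]
ft_force: [0.2, -0.0, 0.5]
finger_gap: 85.3
```

```bash
python3 st.py 513.3 -14.8 38
```

```text
10.85 [515.2 -15.4  38.1] [-9.035e+01  1.000e-02  9.144e+01] F [ 0.2 -0.   0.5] gap 85.3 axis [ 6.2e-03 -1.0e-04 -1.0e+00]
level turn [0.01 0.35 0.  ]
to go /30 [-0.065  0.021 -0.005]
```

>>> {"op": "arm_command", "data": {"commands": [[100,[-0.06,0.01,0.02],[0,0.2,0]],[100,[0,0,0],[0,0,0]],[55,[0,0,0],[0,0,0]],[55,[0,0,0],[0,0,0]],[55,[0,0,0],[0,0,0]]], "force": 30}}

```text
time: 11.27
tool_pos: [513.6, -15.1, 39.7]
tcp_rot: [-90.2, 0.0, 91.4]
ft_force: [-0.2, -0.0, -1.1]
finger_gap: 56.5
```

>>> {"op": "arm_command", "data": {"commands": [[50,[0,0,0],[0,0,0]],[50,[0,0,0],[0,0,0]],[50,[0,0,0],[0,0,0]]], "force": 60}}

```text
time: 11.52
tool_pos: [513.8, -15.1, 40.0]
tcp_rot: [-90.2, 0.0, 91.4]
ft_force: [-0.4, 0.3, -1.4]
finger_gap: 55.9
```

```bash
python3 st.py 513.3 -14.8 38
```

```text
11.52 [513.8 -15.1  40. ] [-9.020e+01  1.000e-02  9.144e+01] F [-0.4  0.3 -1.4] gap 55.9 axis [ 3.4e-03 -1.0e-04 -1.0e+00]
level turn [0.01 0.2  0.  ]
to go /30 [-0.015  0.009 -0.065]
```

Gripped at 55.9 mm on the 58 mm ring, with head z = TCP − 40. I'll lift and carry it to the sampler.

>>> {"op": "arm_command", "data": {"commands": [[50,[0,0,0.4],[0,0.1,0]],[50,[0,0,0.8],[0,0,0]],[50,[0,0,0.9],[0,0,0]],[50,[0,0,0.9],[0,0,0]],[50,[0,0,0.9],[0,0,0]]]}}

```text
time: 11.93
tool_pos: [505.0, -14.1, 150.6]
tcp_rot: [-89.0, -0.2, 91.4]
ft_force: [1.5, -0.3, -1.2]
finger_gap: 56.4
```

>>> {"op": "arm_command", "data": {"commands": [[50,[0,0,0.9],[0,0,0]],[50,[0,-0.4,0.5],[0,0,0]],[50,[0,-0.8,0.1],[0,0,0]],[50,[0,-0.9,0],[0,0,0]],[50,[0,-0.9,0],[0,0,0]]]}}

```text
time: 12.35
tool_pos: [507.8, -102.4, 205.6]
tcp_rot: [-89.6, -0.1, 91.9]
ft_force: [0.3, -0.5, -2.1]
finger_gap: 55.7
```

```bash
python3 st.py 520.5 -253.2 210
```

```text
12.35 [ 507.8 -102.4  205.6] [-89.6   -0.13  91.86] F [ 0.3 -0.5 -2.1] gap 55.7 axis [-0.0071  0.002  -1.    ]
level turn [-0.12 -0.4  -0.  ]
to go /30 [ 0.422 -5.027  0.145]
```

>>> {"op": "arm_command", "data": {"commands": [[50,[0.2,-0.9,0.1],[-0.1,-0.3,0]],[50,[0,-0.9,0.1],[0,0,0]],[50,[0,-0.9,0.05],[0,0,0]],[50,[0,-0.9,0.05],[0,0,0]],[50,[0,-0.9,0.05],[0,0,0]]]}}

```text
time: 12.77
tool_pos: [512.6, -243.1, 215.4]
tcp_rot: [-89.9, -0.1, 92.0]
ft_force: [-0.4, -0.6, -1.1]
finger_gap: 56.3
```

>>> {"op": "arm_command", "data": {"commands": [[50,[0,-0.4,0],[0,0,0]],[50,[0,0,0],[0,0,0]]]}}

```text
time: 12.93
tool_pos: [511.5, -260.6, 214.9]
tcp_rot: [-89.8, 0.0, 91.7]
ft_force: [-0.1, 0.2, -2.4]
finger_gap: 55.8
```

```bash
python3 st.py 520.5 -253.2 205
```

```text
12.93 [ 511.5 -260.6  214.9] [-8.980e+01  3.000e-02  9.171e+01] F [-0.1  0.2 -2.4] gap 55.8 axis [-3.4e-03 -6.0e-04 -1.0e+00]
level turn [ 0.03 -0.2   0.  ]
to go /30 [ 0.299  0.245 -0.329]
```

>>> {"op": "arm_command", "data": {"commands": [[50,[0.25,0.24,-0.2],[0,-0.1,0]],[50,[0,0,-0.3],[0,0,0]],[50,[0,0,0],[0,0,0]]]}}

```text
time: 13.18
tool_pos: [519.2, -251.7, 197.6]
tcp_rot: [-89.9, -0.1, 91.6]
ft_force: [-0.7, 0.7, -3.3]
finger_gap: 55.9
```

```bash
python3 st.py 521 -253.2 185
```

```text
13.18 [ 519.2 -251.7  197.6] [-8.985e+01 -8.000e-02  9.161e+01] F [-0.7  0.7 -3.3] gap 55.9 axis [-0.0026  0.0013 -1.    ]
level turn [-0.07 -0.15 -0.  ]
to go /30 [ 0.06  -0.051 -0.421]
```

>>> {"op": "arm_command", "data": {"commands": [[50,[0.08,-0.05,-0.2],[0,0,0]],[50,[0,0,-0.15],[0,0,0]],[50,[0,0,0],[0,0,0]]]}}

```text
time: 13.43
tool_pos: [521.8, -249.6, 184.5]
tcp_rot: [-89.7, -0.2, 91.9]
ft_force: [0.4, 0.3, -2.5]
finger_gap: 55.9
```

```bash
python3 st.py 521 -253.2 185; python3 - <<'E'
from h import *; import pickle
s=sense(); im=snapshot("wrist"); cv2.imwrite("pics/w_ins.png",im); pickle.dump(s,open("pics/w_ins.pkl","wb")); C=cam("wrist",s)
for a in (69.7,189.7,-50.3,31,151,-89): 
  r=np.radians(a); print(a,proj(C,(520.5+44.4*np.cos(r),-253.2+44.4*np.sin(r),130)).round(1))
h=s['tool_pos']-[.5,0,40]
for a in (69.9,189.9,-50.1): 
  r=np.radians(a); print("lug line",a,proj(C,h+np.array([33*np.cos(r),33*np.sin(r),18])).round(1))
cv2.imwrite("pics/ins.png",cv2.resize(im[130:330,150:410],None,fx=3,fy=3,interpolation=cv2.INTER_CUBIC))
E
```

```text
13.43 [ 521.8 -249.6  184.5] [-89.73  -0.19  91.85] F [ 0.4  0.3 -2.5] gap 55.9 axis [-0.0048  0.0032 -1.    ]
level turn [-0.18 -0.27 -0.  ]
to go /30 [-0.026 -0.12   0.017]
69.7 [334.3 258.2]
189.7 [263.1 169. ]
-50.3 [222.4 272.1]
31 [304.5 286.7]
151 [309.8 178.4]
-89 [205.7 234.5]
lug line 69.9 [332.9 279.4]
lug line 189.9 [270.2 203.4]
lug line -50.1 [233.7 291.7]
```

View pics/ins.png

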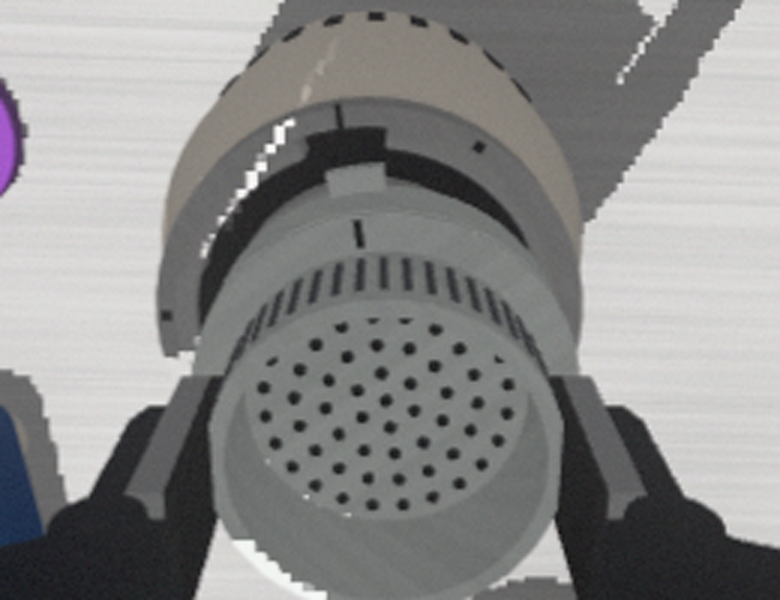

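The gap line at full (262.7,168.7) and squares at (309.3,178.7) and (205,235) match predictions within 0.7 px, so the sampler estimate is good. The lug line at (269.3,207.6) is a few pixels off, so I'll refine where the head sits in the grip.

```bash
python3 - <<'E'
from h import *; import pickle
s=pickle.load(open("pics/w_ins.pkl","rb")); C=cam("wrist",s); M=R.from_euler('xyz',s['tcp_rot'],degrees=True).as_matrix()
cr=lambda p:((p-[150,130]+.5)*3-.5).round(0)
for dx in(-.5,1.5):
  h=s['tool_pos']+[dx,0,-40]
  for n,r,z,a in(("shoulder",36,18,182),("ringfoot",29,18,182),("ringtop",29,40,182),("ringtop far",29,40,2),("ringL",29,40,-90),("ringR",29,40,90),("lugout",40.5,4,190),("lug base",36,4,190),("skirt foot",36,0,182)):
    A=np.radians(a); print(dx,n,cr(proj(C,h+np.array([r*np.cos(A),r*np.sin(A),z]))))
im=cv2.imread("pics/ins.png"); g=cv2.cvtColor(im,cv2.COLOR_BGR2GRAY).astype(int)
print("col 375-395:",[(r,int(g[r,375:396].mean())) for r in range(140,330,4)])
print("ring rim row 440:",[c for c in range(190,590,2) if abs(g[440,c+3]-g[440,c-3])>35])
E
```

```text
-0.5 shoulder [388. 203.]
-0.5 ringfoot [388. 241.]
-0.5 ringtop [388. 286.]
-0.5 ringtop far [389. 604.]
-0.5 ringL [208. 450.]
-0.5 ringR [568. 460.]
-0.5 lugout [357. 161.]
-0.5 lug base [361. 184.]
-0.5 skirt foot [387. 177.]
1.5 shoulder [387. 214.]
1.5 ringfoot [387. 252.]
1.5 ringtop [388. 299.]
1.5 ringtop far [388. 613.]
1.5 ringL [208. 461.]
1.5 ringR [567. 471.]
1.5 lugout [357. 172.]
1.5 lug base [360. 195.]
1.5 skirt foot [387. 187.]
col 375-395: [(140, 70), (144, 72), (148, 59), (152, 34), (156, 34), (160, 35), (164, 70), (168, 77), (172, 78), (176, 90), (180, 109), (184, 114), (188, 123), (192, 119), (196, 115), (200, 114), (204, 114), (208, 118), (212, 122), (216, 129), (220, 129), (224, 129), (228, 129), (232, 128), (236, 128), (240, 129), (244, 129), (248, 128), (252, 117), (256, 101), (260, 90), (264, 90), (268, 92), (272, 91), (276, 89), (280, 90), (284, 88), (288, 96), (292, 114), (296, 115), (300, 122), (304, 128), (308, 126), (312, 126), (316, 126), (320, 113), (324, 122), (328, 125)]
ring rim row 440: [206, 208, 210, 212, 268, 270, 272, 278, 280, 282, 334, 336, 342, 344, 414, 416, 418, 420, 426, 428, 430, 432, 488, 490, 492, 494, 500, 502, 504, 506, 560, 562, 564, 586, 588]
```

The head sits about +0.9 x and −0.4 y from the TCP, so the target TCP is (519.6, −252.8). I'll centre just above the collar.

>>> {"op": "arm_command", "data": {"commands": [[50,[-0.05,-0.1,-0.15],[-0.18,-0.2,-1.5]],[50,[0,0,-0.1],[0,0,0]],[50,[0,0,0],[0,0,0]]]}}

```text
time: 13.73
tool_pos: [520.5, -252.4, 177.0]
tcp_rot: [-90.0, 0.0, 90.2]
ft_force: [0.8, -0.5, -2.1]
finger_gap: 55.8
```

```bash
python3 st.py 519.6 -252.8 172
```

```text
13.73 [ 520.5 -252.4  177. ] [-8.999e+01  3.000e-02  9.024e+01] F [ 0.8 -0.5 -2.1] gap 55.8 axis [-2.e-04 -6.e-04 -1.e+00]
level turn [ 0.03 -0.01  0.  ]
to go /30 [-0.029 -0.012 -0.168]
```

>>> {"op": "arm_command", "data": {"commands": [[50,[-0.04,-0.01,-0.1],[0,0,0.8]],[50,[0,0,-0.1],[0,0,0]],[50,[0,0,0],[0,0,0]]]}}

```text
time: 13.98
tool_pos: [519.1, -253.2, 170.9]
tcp_rot: [-90.0, 0.1, 91.1]
ft_force: [-0.2, -0.6, -1.8]
finger_gap: 56.0
```

```bash
python3 st.py 519.6 -252.8 165
```

```text
13.98 [ 519.1 -253.2  170.9] [-9.003e+01  6.000e-02  9.110e+01] F [-0.2 -0.6 -1.8] gap 56.0 axis [ 5.e-04 -1.e-03 -1.e+00]
level turn [0.06 0.03 0.  ]
to go /30 [ 0.016  0.012 -0.195]
```

>>> {"op": "arm_command", "data": {"commands": [[50,[0.01,0.01,-0.1],[0,0,0]],[50,[0,0,-0.05],[0,0,0]],[50,[0,0,0],[0,0,0]]]}}

```text
time: 14.23
tool_pos: [519.5, -253.0, 166.1]
tcp_rot: [-90.0, 0.1, 91.1]
ft_force: [0.8, 0.2, -2.4]
finger_gap: 55.6
```

```bash
python3 st.py 519.6 -252.8 158
```

```text
14.23 [ 519.5 -253.   166.1] [-9.005e+01  7.000e-02  9.109e+01] F [ 0.8  0.2 -2.4] gap 55.6 axis [ 9.0e-04 -1.2e-03 -1.0e+00]
level turn [0.07 0.05 0.  ]
to go /30 [ 0.004  0.008 -0.27 ]
```

It has entered with no contact force and the head's underside is at about 126 mm. I'll press in.

>>> {"op": "arm_command", "data": {"commands": [[50,[0,0,-0.12],[0,0,0]],[50,[0,0,-0.1],[0,0,0]],[50,[0,0,0],[0,0,0]]]}}

```text
time: 14.48
tool_pos: [519.8, -253.2, 161.1]
tcp_rot: [-90.1, 0.1, 91.1]
ft_force: [-3.9, 2.4, 6.6]
finger_gap: 56.0
```

```bash
python3 st.py 519.6 -252.8 158.7
```

```text
14.48 [ 519.8 -253.2  161.1] [-90.1    0.1   91.09] F [-3.9  2.4  6.6] gap 56.0 axis [ 0.0018 -0.0018 -1.    ]
level turn [0.1 0.1 0. ]
to go /30 [-0.006  0.014 -0.079]
```

>>> {"op": "arm_command", "data": {"commands": [[50,[-0.03,0.02,-0.1],[0,0,0]],[50,[0,0,0],[0,0,0]]]}}

```text
time: 14.65
tool_pos: [519.9, -253.2, 160.2]
tcp_rot: [-90.3, 0.2, 91.1]
ft_force: [-5.0, 2.3, 7.4]
finger_gap: 55.4
```

```bash
python3 st.py 519.6 -252.8 158.5
```

```text
14.65 [ 519.9 -253.2  160.2] [-90.25   0.2   91.09] F [-5.   2.3  7.4] gap 55.4 axis [ 0.0045 -0.0035 -1.    ]
level turn [0.2  0.26 0.  ]
to go /30 [-0.009  0.014 -0.058]
```

>>> {"op": "arm_command", "data": {"commands": [[50,[-0.06,0.03,-0.12],[0.2,0.25,0]],[50,[0,0,0],[0,0,0]]]}}

```text
time: 14.82
tool_pos: [520.2, -253.4, 159.9]
tcp_rot: [-90.3, 0.2, 91.1]
ft_force: [-4.7, 2.8, 7.3]
finger_gap: 55.9
```

```bash
python3 st.py 519.6 -252.8 158.5
```

```text
14.82 [ 520.2 -253.4  159.9] [-90.32   0.18  91.09] F [-4.7  2.8  7.3] gap 55.9 axis [ 0.0057 -0.0031 -1.    ]
level turn [0.18 0.33 0.  ]
to go /30 [-0.02   0.02  -0.047]
```

>>> {"op": "arm_command", "data": {"commands": [[50,[-0.12,0.06,-0.25],[0.2,0.5,0]],[50,[0,0,-0.05],[0,0,0]]]}}

```text
time: 14.98
tool_pos: [521.1, -253.7, 158.9]
tcp_rot: [-90.5, 0.3, 91.1]
ft_force: [-10.5, 7.4, 4.4]
finger_gap: 55.6
```

```bash
python3 st.py 519.6 -252.8 158.5
```

```text
14.98 [ 521.1 -253.7  158.9] [-90.48   0.32  91.1 ] F [-10.5   7.4   4.4] gap 55.6 axis [ 0.0086 -0.0055 -0.9999]
level turn [0.31 0.49 0.  ]
to go /30 [-0.048  0.031 -0.012]
```

>>> {"op": "arm_command", "data": {"commands": [[50,[-0.15,0.08,-0.05],[0.4,0.7,0]],[50,[-0.05,0.03,-0.05],[0,0,0]]]}}

```text
time: 15.15
tool_pos: [518.6, -252.4, 160.9]
tcp_rot: [-90.3, 0.2, 91.1]
ft_force: [-1.9, 1.5, 6.8]
finger_gap: 55.7
```

```bash
python3 st.py 519.6 -252.8 158.5
```

```text
15.15 [ 518.6 -252.4  160.9] [-90.31   0.23  91.1 ] F [-1.9  1.5  6.8] gap 55.7 axis [ 0.0054 -0.0038 -1.    ]
level turn [0.22 0.31 0.  ]
to go /30 [ 0.035 -0.013 -0.081]
```

>>> {"op": "arm_command", "data": {"commands": [[50,[-0.05,0.03,-0.2],[0.2,0.3,0]],[50,[-0.05,0.03,-0.1],[0.1,0.1,0]]]}}

```text
time: 15.32
tool_pos: [518.6, -252.5, 157.9]
tcp_rot: [-90.4, 0.2, 91.1]
ft_force: [-3.6, 1.1, 15.7]
finger_gap: 55.7
```

```bash
python3 st.py 519 -252.5 158.5
```

```text
15.32 [ 518.6 -252.5  157.9] [-90.38   0.22  91.1 ] F [-3.6  1.1 15.7] gap 55.7 axis [ 0.0067 -0.0037 -1.    ]
level turn [0.21 0.39 0.  ]
to go /30 [ 0.013 -0.002  0.02 ]
```

Fully pressed, with the underside at about 118 mm and 17 N. Now I'll twist clockwise, checking as it goes.

>>> {"op": "arm_command", "data": {"commands": [[50,[-0.03,0.01,0],[0.1,0.2,-5]],[50,[-0.03,0.01,-0.04],[0.1,0.1,-6]]]}}

```text
time: 15.48
tool_pos: [518.8, -252.8, 160.2]
tcp_rot: [-90.4, 0.2, 80.0]
ft_force: [0.8, -0.6, 0.4]
finger_gap: 56.1
```

```bash
python3 st.py 519 -252.5 159
```

```text
15.48 [ 518.8 -252.8  160.2] [-90.4    0.17  80.01] F [ 0.8 -0.6  0.4] gap 56.1 axis [ 0.0064 -0.0041 -1.    ]
level turn [0.23 0.37 0.  ]
to go /30 [ 0.006  0.009 -0.04 ]
```

Yaw has turned 11° and the lugs are under the lip, with the spring load now carried by it. I'll continue.

>>> {"op": "arm_command", "data": {"commands": [[50,[0,0,-0.05],[0.1,0.2,-6]],[50,[0,0,-0.05],[0.1,0.1,-6]],[50,[0,0,-0.05],[0,0,-6]],[50,[0,0,-0.03],[0,0,-4]]]}}

```text
time: 15.82
tool_pos: [520.9, -253.7, 159.8]
tcp_rot: [-90.4, 0.1, 56.9]
ft_force: [-5.9, 4.6, 8.0]
finger_gap: 56.5
```

```bash
python3 st.py 519 -252.5 159
```

```text
15.82 [ 520.9 -253.7  159.8] [-90.43   0.11  56.86] F [-5.9  4.6  8. ] gap 56.5 axis [ 0.0052 -0.0056 -1.    ]
level turn [0.32 0.3  0.  ]
to go /30 [-0.064  0.042 -0.025]
```

>>> {"op": "arm_command", "data": {"commands": [[50,[-0.05,0.04,0],[0.2,0.2,-3.5]],[50,[-0.03,0.02,0.06],[0,0,0]],[50,[0,0,0.04],[0,0,0]],[50,[0,0,0],[0,0,0]]]}}

```text
time: 16.15
tool_pos: [520.1, -253.3, 162.9]
tcp_rot: [-90.5, 0.1, 52.9]
ft_force: [-3.0, 1.3, 5.5]
finger_gap: 55.5
```

```bash
python3 st.py 519 -252.5 163
```

```text
16.15 [ 520.1 -253.3  162.9] [-9.045e+01  6.000e-02  5.286e+01] F [-3.   1.3  5.5] gap 55.5 axis [ 0.0057 -0.0056 -1.    ]
level turn [0.32 0.33 0.  ]
to go /30 [-0.038  0.025  0.004]
```

The yaw is right at 31.1° for a 31.0° notch, and the head has risen to about 123 mm. I'll nudge up to confirm the notch roof holds it.

>>> {"op": "arm_command", "data": {"commands": [[50,[-0.04,0.02,0.05],[0.2,0.2,0]],[50,[0,0,0.02],[0,0,0]]]}}

```text
time: 16.32
tool_pos: [520.1, -253.3, 163.1]
tcp_rot: [-90.3, -0.0, 52.9]
ft_force: [-0.6, -0.2, -0.9]
finger_gap: 55.8
```

```bash
python3 st.py 519 -252.5 163
```

```text
16.32 [ 520.1 -253.3  163.1] [-9.033e+01 -2.000e-02  5.289e+01] F [-0.6 -0.2 -0.9] gap 55.8 axis [ 0.0048 -0.0032 -1.    ]
level turn [0.18 0.27 0.  ]
to go /30 [-0.036  0.026 -0.003]
```

The force fell from 5.5 to −0.9 N with only 0.2 mm of rise, so the roof holds it. I'll release and retreat.

>>> {"op": "arm_command", "data": {"commands": [[90,[0,0,0],[0,0,0]],[100,[0,0,0],[0,0,0]],[100,[0,0,0],[0,0,0]],[100,[0,0,0.3],[0,0,0]],[100,[0,0,0.8],[0,0,0]]]}}

```text
time: 16.73
tool_pos: [517.1, -251.5, 191.8]
tcp_rot: [-89.8, 0.0, 53.0]
ft_force: [-0.4, -0.3, -0.1]
finger_gap: 85.8
```

>>> {"op": "arm_command", "data": {"commands": [[100,[0,0,1],[0,0,0]],[100,[0,0,1],[0,0,0]],[100,[0,0,0.5],[0,0,0]],[100,[0,0,0],[0,0,0]],[100,[0,0,0],[0,0,0]]]}}

```text
time: 17.15
tool_pos: [518.3, -252.1, 280.2]
tcp_rot: [-90.3, -0.0, 53.0]
ft_force: [0.0, -0.3, -0.9]
finger_gap: 85.7
```

```bash
python3 st.py; python3 - <<'E'
from h import *
s=sense(); im=snapshot("wrist"); cv2.imwrite("pics/w_end.png",im); C=cam("wrist",s); t=snapshot("top"); cv2.imwrite("pics/t_end.png",t)
u,v=proj(C,(520.5,-253.2,140)).astype(int); x0,y0=max(u-70,0),max(v-55,0)
f=lambda p:((p-[x0,y0]+.5)*4-.5).round()
for a in(31,151,-89):
  r=np.radians(a); q=np.array([np.cos(r),np.sin(r),0]); o=np.array([520.5,-253.2,0])
  print(a,"square",f(proj(C,o+44.4*q+[0,0,130])),"lug line 32/36",f(proj(C,o+32*q+[0,0,141])),f(proj(C,o+36*q+[0,0,141])))
a=cv2.resize(im[y0:y0+110,x0:x0+140],None,fx=4,fy=4,interpolation=cv2.INTER_CUBIC)
b=cv2.resize(t[150:290,110:280],None,fx=1.4,fy=1.4); b=np.vstack([b,np.zeros((440-b.shape[0],b.shape[1],3),np.uint8)])
cv2.imwrite("pics/end.png",np.hstack([a,b]))
E
```

```text
17.15 [ 518.3 -252.1  280.2] [-9.033e+01 -1.000e-02  5.298e+01] F [ 0.  -0.3 -0.9] gap 85.7 axis [ 0.0048 -0.0033 -1.    ]
level turn [0.19 0.27 0.  ]
31 square [449. 277.] lug line 32/36 [407. 274.] [423. 280.]
151 square [255.  29.] lug line 32/36 [262.  91.] [260.  73.]
-89 square [142. 317.] lug line 32/36 [177. 304.] [164. 314.]
```

View pics/end.png

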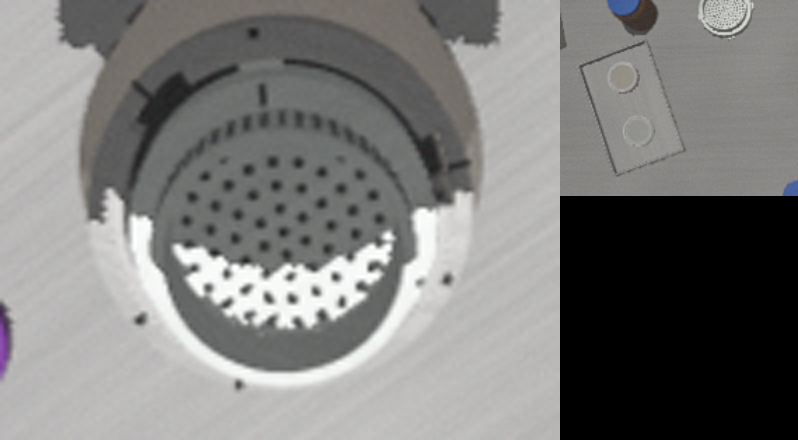

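The head sits in the collar. Its lug line at crop (263,95) lines up with the notch square at (253,33), and the right-hand lug mark at (420,282) lines up with the square at (447,279). The lid lies inside the tray and nothing else nearby has moved. I'll check centring numerically.

```bash
python3 - <<'E'
from h import *
s=sense(); C=cam("wrist",s); u,v=proj(C,(520.5,-253.2,140)).astype(int); x0,y0=max(u-70,0),max(v-55,0)
F=lambda p:(x0+(p[0]+.5)/4-.5,y0+(p[1]+.5)/4-.5)
o=np.array([520.5,-253.2])
for n,p,z in(("sq151",(253,33),130),("sq31",(447,279),130),("sq-89",(140,319),130),("line151",(263,95),141),("line31",(420,282),141)):
  d=onz(C,*F(p),z)[:2]-o; print(n,np.linalg.norm(d).round(1),np.degrees(np.arctan2(d[1],d[0])).round(1))
sq=np.array([onz(C,*F(p),130)[:2] for p in((253,33),(447,279),(140,319))]); c=sq.mean(0); print("collar centre",c)
im=cv2.imread("pics/w_end.png"); g=cv2.GaussianBlur(cv2.cvtColor(im,cv2.COLOR_BGR2GRAY),(3,3),0)
# perforated holes: centroid of small dark blobs on the head's top plate (z=163-ish ceiling face)
b=cv2.resize(g[y0:y0+110,x0:x0+140],None,fx=4,fy=4,interpolation=cv2.INTER_CUBIC)
# shoulder extents, row 215, and bottom/top of shoulder along centre column
for z,pl,pr in((141,(130,215),(437,215)),):
  A=onz(C,*F(pl),z)[:2];B=onz(C,*F(pr),z)[:2]; m=(A+B)/2; e=(B-A)/np.linalg.norm(B-A); print("width",np.linalg.norm(A-B),"mid offset along e",(m-c)@e)
lo=onz(C,*F((285,387)),141)[:2]; print("far shoulder radius",np.linalg.norm(lo-c))
hi=onz(C,*F((285,67)),141)[:2]; print("near shoulder radius",np.linalg.norm(hi-c))
E
```

```text
sq151 43.5 152.0
sq31 43.9 30.1
sq-89 45.0 -89.0
line151 31.1 151.1
line31 35.3 29.9
collar centre [ 520.60968756 -254.03372201]
width 71.18002280715632 mid offset along e 0.8276901720987017
far shoulder radius 40.50980050964874
near shoulder radius 37.64345518305246
```

The lugs are within about 1° of the notches and centred within the collar's play. I'm handing in.

```bash
python3 -c "
from bench import hand_in; print(hand_in())"
```

```text
the job is handed in; nothing more can be done
None
```

The air sampler is ready and the job is handed in at about 17 s of the 72 s allowed; the hand-in gives no verdict. I laid the clear lid flat in the tray's empty half. I then pressed the small head into the collar, twisted it about 38° clockwise, let it spring up into its notches, and moved the gripper clear.

**What the last checks showed**
- **Angle:** the head's lug lines are within about 1° of the notch marks.
- **Lock:** on a small upward nudge before letting go, the push fell from 5.5 to −0.9 N with only 0.2 mm of rise, so the notch roof was holding the head.
- **Height:** the head's underside was at about 123 mm, which is the locked height.
- **Lid and neighbours:** the lid lies inside the tray clear of the spare plate. The spare plate, big head and bottle look undisturbed in the last picture; I did not check the tub or marker again.

**What disagreed or was not confirmed**
- **Shoulder measurements:** the far and near edges came out at radius 40.5 and 37.6 mm, where 36 is expected. I picked those two edges by hand and doubt them. Across the view the width was 71.2 mm (72 expected), with a sideways offset of 0.8 mm.
- **Side force:** while pressing in, the head met up to about 13 N sideways until I re-centred it.
- **Plate under the head:** I could not see it once the head was on. I saw no sign that the fingers touched it.

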